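# Unlatch the loading beam from its ball and hold it up

## Robot

A 6-joint arm with a two-finger parallel gripper is mounted at the origin on the work surface. World frame = base frame: x ahead of the robot, y to its left, z up, the work surface at z = 0. Lengths are in m, angles in degrees, forces in N, time in s.
With the tool pointing down it reaches from about 0.25 to 0.725 m from the base axis. Payload 9.7 kg.
Tool frame: the origin (TCP) lies midway between the tips of the shut fingers; the grasp point (between the pads) lies 19 mm behind it (bot.pinch_z is the distance from the TCP to the grasp point, in m); z points along the fingers, x is the direction in which the jaws open and shut, and the axes are right-handed (so a half turn about z gives the same grasp; the last joint's range is limited). The gripper opens to 85 mm and grips with 20 to 120 N. Pads are 22 mm wide; open, the fingers measure 114 mm over their backs; the gripper's body (76 mm by 85 mm) begins 54 mm behind the grasp point. The pads swing forward as they close: fully open they stand 13 mm farther back than shut.
Start: joints at [71.562, 4.979, 10.078, 95.1, 0, 90], TCP at [0.174, 0.522, 0.231] pointing down, gripper open.
Joint ranges: [-179.16, 179.16], [-48.56, 103.87], [-65.8, 70.77], [-126.05, 130.52], [-82.76, 87.17], [-180, 180]. Speed limits (degrees/s): [127.2, 127.2, 147.25, 180, 180, 180].

## Interface

Orientations are given as [roll, pitch, yaw] about the fixed x, y, z axes, in that order (R = Rz(yaw) Ry(pitch) Rx(roll)).
In Python, from workcell import bot gives the robot as it stands. The module is installed in compiled form; this text tells all that it offers.
- The arm moves only by the shell command python3 -m pendant 'ROWS' [FORCE]. ROWS is JSON, a list of rows, each a list of 7 numbers: the shift along the tool's x, y, z scaled (see below), then the turn, a rotation vector about the tool's x, y, z scaled (see below), then the closure, from 0 (fully open) to 1 (shut). In form: [[tx, ty, tz, wx, wy, wz, jaw], ...]. A call has 1 to 12 rows; each row shifts and turns the pose as measured when the row begins, along the tool's axes as they then stand; what a row does not reach is not made up. The controller multiplies each number of a shift by 0.25 m and each number of a turn by pi rad. A row lasts 1/10 s, in which the tool goes at most 50 mm and 8.59 degrees, less where a joint would pass 70% of its speed; a pose out of reach is approached as far as the arm can. A call with a number of a shift or a turn outside -1 to 1 is refused whole. A call with a gripper value outside its range is refused whole. The fingers move at their own pace and stop on an object; FORCE is the grip in N (left out, the last holds). Time passes only in rows, so rows that do not move let the fingers close. It gives the time, the measured TCP pose, the force and the opening at its end, in the units of the state.
- bot.get_obs(): the state, without advancing time (a new reading comes with each control period).
- bot.camera(name): name is "side" or "top"; returns the picture (480x640x3 uint8, red, green, blue); there is no depth.
- bot.calibration(name): a dict with "intrinsics" (3x3 intrinsics, pixels), "xyz" and "attitude" of the camera in the world. Camera axes: x right, y up, looking along -z (the intrinsics and any distortion apply to the point x, -y, -z); pixel columns grow to the right and rows downward; lengths in m; the calibration is good to about 2 mm. A picture is of the moment at which its call begins. calibration takes no time and is no camera call.
- bot.job_done(): hands the job in, once; it reports no verdict.
The state is a dict: "time": time; "q": joint angles; "qd": joint speeds; "joint_efforts": joint torques, N m; "ee_pos": TCP position; "tcp_rot": TCP orientation; "wrist_force": force on the tool from outside, world axes, zero at the start; "torque": the same for the moment, N m; "opening": finger opening in m.
Only numpy, scipy, OpenCV 4.12 (cv2) and the standard library are available. Lean on these libraries where they do the work, as an engineer would, in place of code of your own. Each camera call takes 0.05 s, during which the arm holds its last target.

## Task

Free the blue loading beam of the bench rig so that a colleague can change the specimen under it: grip the red knob, pull the spring latch sideways away from the yellow coupler until its bolt is out from under the ball, then lift the coupler off the ball by that same knob, at least 6 cm up. Finish while still gripping the knob and holding the beam raised and still; leave the beaker, the brass weight and the jar where they stand.

Things in the scene. Friction and masses are not known exactly. Their poses are not given: they have to be found in the camera images.
- rig: Fixed bench rig: aluminium base plate 380 x 130 x 12 mm with a 50 mm steel ball on a neck at one end and two grey hinge cheeks (tops 102 mm above the bench) at the other; a brass specimen cell stands between. Origin on the bench straight below the ball; x runs level from ball to hinge, y to the side where the latch knob sticks out, z up. Place and yaw differ each time.
- ball (a point): Centre of the steel ball, 70 mm above the bench.
- socket (a point): Point of the yellow coupler (housing 70 x 70 mm over the ball's upper half, at the end of the blue beam, open below) that coincides with the ball's centre while parked; rises with the beam. Parked height 70 mm; the housing's top is 34 mm above this point.
- beam: Blue beam with the yellow coupler, hinged to the rig; origin at the ball's centre when parked, axes then as the rig's. Swings up 0 to 0.5 rad about a level axis parallel to the rig's y, 70 mm above the bench, 270 mm from the ball along the rig's +x: coupler and knob rise on an arc about it. Weighs 0.6 to 1.0 kg; lifting it at the knob takes about 4 to 7 N; it falls back when let go.
- latch (a joint): Spring latch slide, m: 0 locked (bolt under the ball, beam cannot be lifted), grows as it is pulled out along the rig's +y, away from the coupler, stop at 0.018. The bolt leaves the ball at about 0.010; pull to 0.014 or more to be sure. The spring pulls it home with 4 N at 0 and 9 N at the stop.
- knob: Red upright knob on the latch bolt's outer end: cylinder 26 mm wide, 40 mm tall, 29 mm rim on its top 5 mm. Origin at mid height: 100 mm above the bench when parked, 90 mm to the rig's +y of the ball (55 mm from the housing's side). Moves out with the latch, rises and tilts with the beam. Below it only a 12 mm stem and the bolt (top 54 mm above the bench). z up its axis, x and y as the rig's.
- beaker: Bystander: open glass beaker, 64 mm wide and 75 mm tall, loose on the bench; leave alone. Origin centre of its underside.
- weight: Bystander: brass weight with a small knob, 52 mm in diameter and 56 mm tall, loose on the bench; leave alone. Origin centre of its underside.
- jar: Bystander: closed amber jar, 60 mm wide and 75 mm tall, loose on the bench; leave alone. Origin centre of its underside.

How it is judged:
By the outcome, as a careful person would: the job done as asked, in the order asked, and still so for the second after the job is handed in, while the arm keeps its last pose, push and grip.
It also fails if it takes over 32 s, if anything falls off the work surface, if the arm or the gripper's body presses on something with over 40 N, if the wrist force passes 120 N, or if a joint passes its speed limit or range.

## Working session

There is one attempt and no reset: what is moved stays moved. The work goes in short steps, Python scripts to look and compute and a shell command to move; the robot and the scene stay as the last step left them, time stands still between calls to the robot, and variables do not carry over. Pictures are saved under pics/ and viewed, and the job is handed in when it is done.

```bash
mkdir -p pics; python3 - <<'E'
from workcell import bot
import cv2,numpy as np
for n in("top","side"):
    im=bot.camera(n); cv2.imwrite(f"pics/{n}0.png",im[:,:,::-1])
    c=bot.calibration(n); print(n,c)
o=bot.get_obs();print(o, bot.pinch_z)
E
```

```text
top {'intrinsics': array([[613.89036639,   0.        , 328.92135546],
       [  0.        , 613.89036639, 248.26610904],
       [  0.        ,   0.        ,   1.        ]]), 'xyz': array([0.45094762, 0.0102735 , 1.11543917]), 'attitude': array([  7.93840029,   1.32664145, -90.55604842])}
side {'intrinsics': array([[609.78291842,   0.        , 319.25629529],
       [  0.        , 609.78291842, 234.88031585],
       [  0.        ,   0.        ,   1.        ]]), 'xyz': array([0.45993646, 0.95367356, 0.84842625]), 'attitude': array([  51.86601271,   -1.32195546, -170.27064432])}
{'time': 0.1, 'q': array([ 7.15625105e+01,  5.00837962e+00,  1.00405793e+01,  9.51007590e+01,
       -2.21248300e-04,  9.00026677e+01]), 'qd': array([-6.06192151e-02, -1.04274412e-01,  1.10294008e-02,  7.64886611e-02,
        1.82496870e-05, -4.70183474e-02]), 'joint_efforts': array([-2.01196685e-04, -5.21563339e+01,  4.65651834e+01,  1.60411117e-02,
        2.32894587e-05,  1.07198832e-05]), 'ee_pos': array([0.17388475, 0.52157368, 0.23066404]), 'tcp_rot': array([1.79999776e+02, 6.85593471e-02, 7.15598428e+01]), 'wrist_force': array([-1.2468187 , -0.11619878, -0.9518184 ]), 'torque': array([-0.06719373, -0.01330795,  0.01246776]), 'opening': 0.08527356158221838} 0.0187
```

View pics/top0.png

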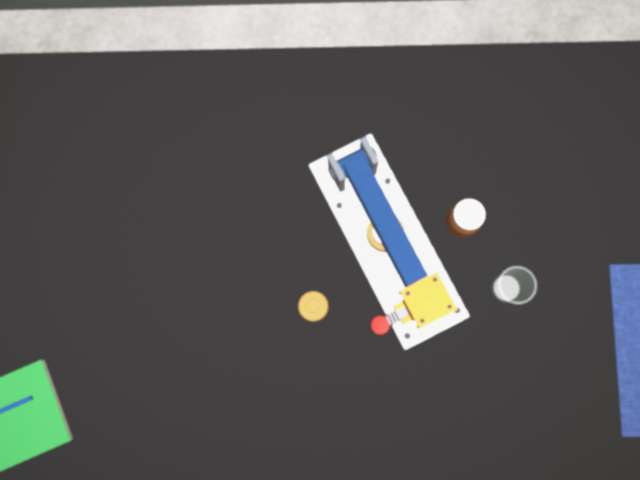

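View pics/side0.png

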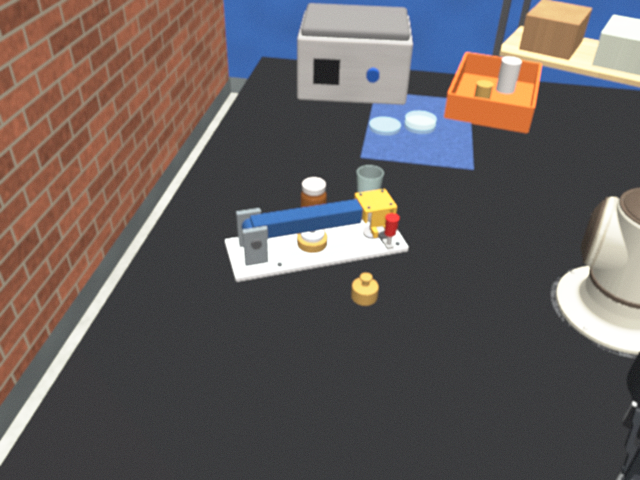

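The top view shows the rig with the knob at about (381,325), the coupler at (428,300) and the hinge near (353,163). The weight is at (313,306), the beaker at (515,286) and the jar at (468,216). In the side view the knob top is near (392,218).

```bash
python3 - <<'E'
import cv2
a=cv2.imread("pics/top0.png")[120:360,295:485]
b=cv2.imread("pics/side0.png")[160:310,220:420]
cv2.imwrite("pics/topc.png",cv2.resize(a[150:240,60:180],None,fx=6,fy=6,interpolation=cv2.INTER_CUBIC))
cv2.imwrite("pics/sidec.png",cv2.resize(b,None,fx=4,fy=4,interpolation=cv2.INTER_CUBIC))
E
```

```text
(no output)
```

View pics/topc.png

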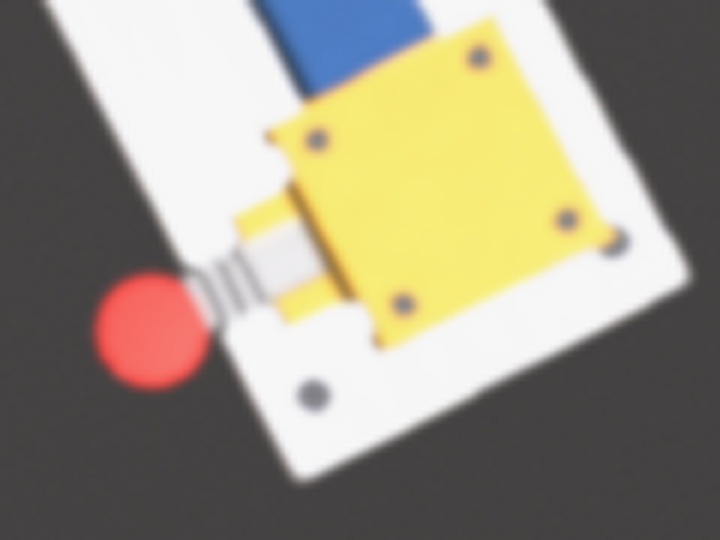

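View pics/sidec.png

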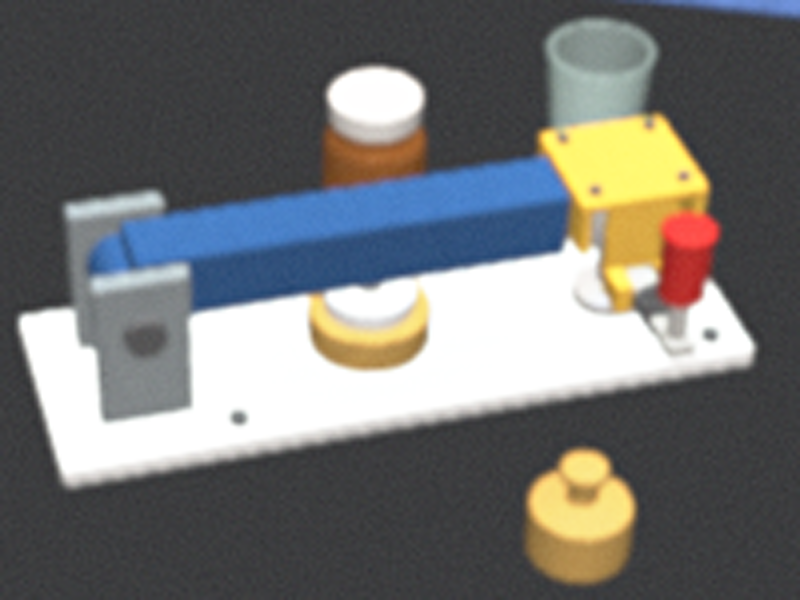

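```bash
cat > h.py <<'E'
from workcell import bot
import numpy as np
from scipy.spatial.transform import Rotation as R
def cam(n):
    c=bot.calibration(n); return c['intrinsics'],c['xyz'],R.from_euler('xyz',c['attitude'],degrees=True).as_matrix()
def ray(n,u,v):
    K,p,M=cam(n); d=np.linalg.inv(K)@[u,v,1]; return p,M@(d*[1,-1,-1])
def onz(n,u,v,z):
    p,d=ray(n,u,v); return p+d*(z-p[2])/d[2]
def tri(a,b):
    p1,d1=ray('top',*a);p2,d2=ray('side',*b)
    A=np.c_[d1,-d2];s=np.linalg.lstsq(A,p2-p1,rcond=None)[0]
    return (p1+s[0]*d1+p2+s[1]*d2)/2, np.linalg.norm(p1+s[0]*d1-p2-s[1]*d2)
E
python3 - <<'E'
from h import *
np.set_printoptions(precision=4,suppress=True)
print('knobtop',onz('top',380.3,325,.12),onz('side',392.5,217.7,.12),tri((380.3,325),(392.5,217.7)))
P=[onz('top',*c,.012) for c in((405.5,350),(470,315.8),(373,134),(310,165))]
for p in P:print(p)
ang=lambda d:np.degrees(np.arctan2(d[1],d[0]))
print('platex',ang(P[3]-P[0]),ang(P[2]-P[1]),'y',ang(P[0]-P[1]),ang(P[3]-P[2]))
H=[onz('top',*c,.104) for c in((400,292.5),(437.5,272.8),(457,309.7),(418.3,327.5))]
print('hous',np.mean(H,0),ang(H[0]-H[3]),ang(H[1]-H[2]),ang(H[0]-H[1]),ang(H[3]-H[2]))
S=[onz('side',220+x/4,160+y/4,.104) for x,y in((540,132),(655,115),(708,183),(590,207))]
print('hous side',np.mean(S,0))
for n,z,c in(('weight',.056,(313,306)),('beaker',.075,(519,285)),('jar',.075,(470,214))): print(n,onz('top',*c,z))
E
```

```text
knobtop [ 0.4645 -0.0494  0.12  ] [ 0.4648 -0.0485  0.12  ] (array([ 0.4647, -0.0494,  0.1193]), np.float64(0.00033495352507856925))
[ 0.4216 -0.0994  0.012 ]
[ 0.4806 -0.2154  0.012 ]
[ 0.8187 -0.0498  0.012 ]
[0.7612 0.0679 0.012 ]
platex 26.224244456600633 26.105901664759383 y 116.94224906922639 116.03174405270433
hous [ 0.5037 -0.1295  0.104 ] 26.25800592999333 25.980909961484578 116.93993381322689 113.82378404121374
hous side [ 0.5052 -0.1287  0.104 ]
weight [0.499  0.0618 0.056 ]
beaker [ 0.5296 -0.2869  0.075 ]
jar [ 0.6525 -0.2097  0.075 ]
```

```bash
python3 -m pendant '[[0,0,0,0,0,0.042,0.3],[0,0,0,0,0,0.042,0.3],[0,0,0,0,0,0.042,0.3],[0,0,0,0,0,0.042,0.3],[0,0,0,0,0,0.042,0.3],[0,0,0,0,0,0.042,0.3],[0,0,0,0,0,0,0.3]]' 40
cat >> h.py <<'E'
def need(target, yaw=None):
    o=bot.get_obs(); M=R.from_euler('xyz',o['tcp_rot'],degrees=True)
    d=M.inv().apply(np.array(target)-o['ee_pos']); print('pos',o['ee_pos'],o['tcp_rot'],'open',o['opening'],'t',o['time'],'F',o['wrist_force'])
    print('tool shift m',d,'units',d/.25)
    if yaw is not None:
        T=R.from_euler('xyz',[180,0,yaw],degrees=True); print('turn units',(M.inv()*T).as_rotvec()/np.pi)
E
python3 -c "
from h import *
np.set_printoptions(precision=4,suppress=True)
need([.4645,-.0490,.2],26.2)"
```

```text
time: 0.8
ee_pos: [0.1735, 0.5206, 0.2276]
tcp_rot: [179.7, 0.3, 24.4]
wrist_force: [-0.2, 0.4, -0.9]
opening: 0.0595
pos [0.1735 0.5206 0.2276] [179.7041   0.2759  24.4469] open 0.05952174799865839 t 0.8 F [-0.2007  0.3741 -0.9443]
tool shift m [0.0293 0.6388 0.0307] units [0.1171 2.5552 0.1229]
turn units [ 0.0016  0.0016 -0.0097]
```

```bash
python3 -m pendant '[[0.009,0.19,0,0,0,0,0.3],[0.009,0.19,0,0,0,0,0.3],[0.009,0.19,0,0,0,0,0.3],[0.009,0.19,0,0,0,0,0.3],[0.009,0.19,0,0,0,0,0.3],[0.009,0.19,0,0,0,0,0.3],[0.009,0.19,0,0,0,0,0.3],[0.009,0.19,0,0,0,0,0.3],[0.009,0.19,0,0,0,0,0.3],[0.009,0.19,0,0,0,0,0.3],[0.009,0.19,0,0,0,0,0.3],[0,0,0,0,0,0,0.3]]'
python3 -c "
from h import *
np.set_printoptions(precision=4,suppress=True)
need([.4645,-.0490,.2],26.2)"
```

```text
time: 2.0
ee_pos: [0.4295, 0.0433, 0.2268]
tcp_rot: [179.5, 0.4, 27.8]
wrist_force: [-1.8, 0.5, -0.1]
opening: 0.0595
pos [0.4295 0.0433 0.2268] [179.4988   0.3912  27.7799] open 0.05945272840708829 t 2.0 F [-1.7825  0.5396 -0.115 ]
tool shift m [-0.0118  0.0978  0.0277] units [-0.0473  0.3911  0.1108]
turn units [0.0028 0.0021 0.0088]
```

```bash
python3 -m pendant '[[-0.012,0.1,0.01,0.001,0.001,0.003,0.3],[-0.012,0.1,0.02,0.001,0.001,0.003,0.3],[-0.012,0.1,0.02,0.001,0,0.003,0.3],[-0.012,0.09,0.02,0,0,0,0.3],[0,0,0,0,0,0,0.3]]'
python3 -c "
from h import *
np.set_printoptions(precision=4,suppress=True)
need([.4645,-.0490,.2],26.2)"
```

```text
time: 2.5
ee_pos: [0.4639, -0.0522, 0.2083]
tcp_rot: [-179.8, 0.1, 27.1]
wrist_force: [-1.1, 0.2, -0.4]
opening: 0.0599
pos [ 0.4639 -0.0522  0.2083] [-179.8434    0.0653   27.0961] open 0.05990048280450432 t 2.5 F [-1.0535  0.2045 -0.3685]
tool shift m [ 0.002  -0.0025  0.0083] units [ 0.0079 -0.0101  0.0331]
turn units [-0.0009  0.0004  0.005 ]
```

Correct the offset, descend to just above the knob, and look.

```bash
python3 -m pendant '[[0.008,-0.01,0.06,0,0,0.005,0.3],[0,0,0.06,0,0,0,0.3],[0,0,0.06,0,0,0,0.3],[0,0,0,0,0,0,0.3]]'
python3 -c "
from h import *
import cv2
np.set_printoptions(precision=4,suppress=True)
need([.4645,-.0490,.079],26.2)
a=bot.camera('side')[130:280,300:500,::-1];b=bot.camera('top')[240:390,290:490,::-1]
cv2.imwrite('pics/g1.png',np.hstack([cv2.resize(x,None,fx=2,fy=2,interpolation=2) for x in (a,b)]))"
```

```text
time: 2.9
ee_pos: [0.4636, -0.0464, 0.1612]
tcp_rot: [-179.8, 0.1, 26.8]
wrist_force: [0.1, -0.5, 0.4]
opening: 0.0598
pos [ 0.4636 -0.0464  0.1612] [-179.7761    0.0854   26.7952] open 0.059771571170698624 t 2.9 F [ 0.114  -0.4639  0.4155]
tool shift m [-0.0002  0.003   0.0822] units [-0.0009  0.0121  0.3289]
turn units [-0.0012  0.0005  0.0033]
```

View pics/g1.png

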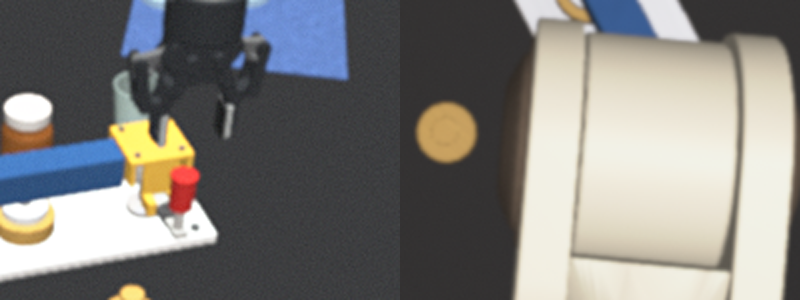

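The open fingers straddle the knob in x, with crop pixels (160,130) and (228,120) on either side of the knob at (185,175). Next I go down.

```bash
python3 -m pendant '[[0,0.01,0.06,0,0,0.003,0.3],[0,0,0.06,0,0,0,0.3],[0,0,0.06,0,0,0,0.3],[0,0,0.06,0,0,0,0.3],[0,0,0.05,0,0,0,0.3],[0,0,0,0,0,0,0.3]]'
python3 -c "
from h import *
import cv2
np.set_printoptions(precision=4,suppress=True)
need([.4645,-.0490,.079],26.2)
a=bot.camera('side')[130:280,300:500,::-1]
cv2.imwrite('pics/g2.png',cv2.resize(a,None,fx=4,fy=4,interpolation=2))"
```

```text
time: 3.6
ee_pos: [0.4659, -0.0484, 0.0858]
tcp_rot: [-179.9, -0.1, 26.3]
wrist_force: [-0.3, -0.2, -0.4]
opening: 0.0599
pos [ 0.4659 -0.0484  0.0858] [-179.9163   -0.1362   26.2977] open 0.0598812643690398 t 3.6 F [-0.2945 -0.2311 -0.4169]
tool shift m [-0.0016 -0.0001  0.0068] units [-0.0062 -0.0003  0.0272]
turn units [-0.0005 -0.0008  0.0005]
```

View pics/g2.png

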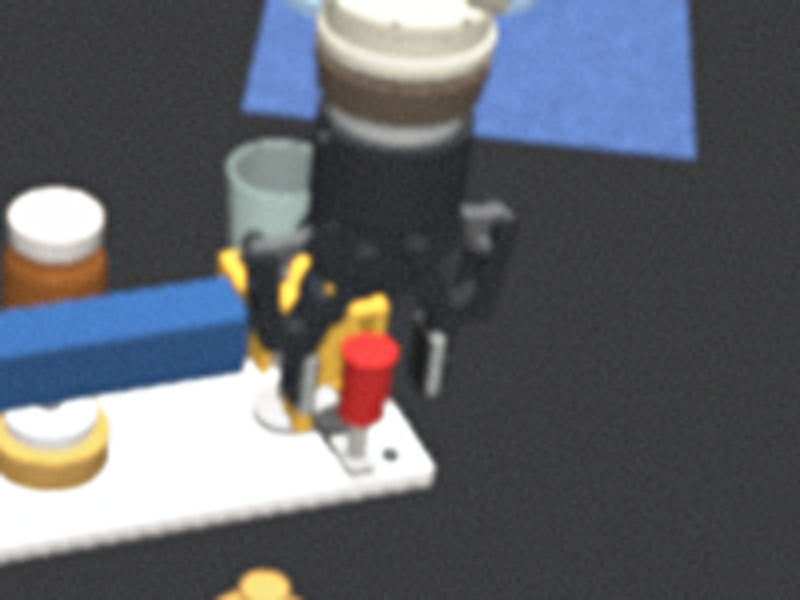

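```bash
cat >> h.py <<'E'
def proj(n,P):
    K,p,M=cam(n); c=M.T@(np.array(P)-p); c=c*[1,-1,-1]; q=K@c; return q[:2]/q[2]
E
python3 -c "
from h import *
np.set_printoptions(precision=2,suppress=True)
o=bot.get_obs();M=R.from_euler('xyz',o['tcp_rot'],degrees=True).as_matrix()
f=lambda P:(proj('side',P)-[300,130])*4
for s in(-.03,.03):
  for y in(-.011,.011):
    for z in (-.007,-.0187,-.035): print(s,y,z,f(o['ee_pos']+M@[s,y,z]))
print('knob',f([.4645,-.049,.1]),f([.4645,-.049,.12]))"
```

```text
-0.03 -0.011 -0.007 [424.95 395.45]
-0.03 -0.011 -0.0187 [427.57 377.15]
-0.03 -0.011 -0.035 [431.27 351.3 ]
-0.03 0.011 -0.007 [408.26 370.4 ]
-0.03 0.011 -0.0187 [410.75 352.2 ]
-0.03 0.011 -0.035 [414.27 326.49]
0.03 -0.011 -0.007 [315.06 413.75]
0.03 -0.011 -0.0187 [317.06 395.34]
0.03 -0.011 -0.035 [319.9  369.34]
0.03 0.011 -0.007 [299.64 388.17]
0.03 0.011 -0.0187 [301.53 369.86]
0.03 0.011 -0.035 [304.19 343.99]
knob [366.89 381.83] [370.72 350.26]
```

The projected pads match the picture, so the knob sits between them. I lower a little more and close.

```bash
python3 -m pendant '[[-0.006,0,0.027,0,0,0,0.3],[0,0,0,0,0,0,0.3],[0,0,0,0,0,0,0.6],[0,0,0,0,0,0,0.8],[0,0,0,0,0,0,1],[0,0,0,0,0,0,1],[0,0,0,0,0,0,1],[0,0,0,0,0,0,1]]' 60
python3 -c "
from h import *
np.set_printoptions(precision=4,suppress=True)
need([.4645,-.0490,.079],26.2)"
```

```text
time: 4.45
ee_pos: [0.4656, -0.0495, 0.0811]
tcp_rot: [180.0, -0.2, 26.3]
wrist_force: [-0.4, -0.7, -1.2]
opening: 0.025
pos [ 0.4656 -0.0495  0.0811] [179.9555  -0.2495  26.3184] open 0.02497636957095534 t 4.45 F [-0.3717 -0.7441 -1.182 ]
tool shift m [-0.0007 -0.0009  0.0021] units [-0.003  -0.0037  0.0082]
turn units [ 0.0002 -0.0014  0.0007]
```

Gripped, with the opening at 25 mm. Pulling the latch along rig +y, which is tool −y.

```bash
python3 -m pendant '[[0,-0.014,0,0,0,0,1],[0,-0.014,0,0,0,0,1],[0,-0.014,0,0,0,0,1],[0,-0.014,0,0,0,0,1],[0,0,0,0,0,0,1]]'
python3 -c "
from h import *
np.set_printoptions(precision=4,suppress=True)
need([.4656-.0159*np.sin(np.radians(26.2)),-.0495+.0159*np.cos(np.radians(26.2)),.0811],26.2)"
```

```text
time: 4.95
ee_pos: [0.4604, -0.0389, 0.081]
tcp_rot: [179.5, -0.2, 26.2]
wrist_force: [2.9, -6.6, -3.5]
opening: 0.0247
pos [ 0.4604 -0.0389  0.081 ] [179.5279  -0.2263  26.1995] open 0.024701078899069074 t 4.95 F [ 2.8653 -6.5817 -3.5237]
tool shift m [ 0.     -0.0041 -0.0001] units [ 0.0001 -0.0163 -0.0005]
turn units [ 0.0026 -0.0013 -0.    ]
```

```bash
python3 -m pendant '[[0,-0.014,0,0.002,0,0,1],[0,-0.01,0,0,0,0,1],[0,-0.004,0,0,0,0,1],[0,-0.004,0,0,0,0,1]]'
python3 -c "
from h import *
np.set_printoptions(precision=4,suppress=True)
need([.4656-.0159*np.sin(np.radians(26.2)),-.0495+.0159*np.cos(np.radians(26.2)),.0811],26.2)"
```

```text
time: 5.35
ee_pos: [0.4581, -0.0342, 0.081]
tcp_rot: [179.4, -0.2, 26.1]
wrist_force: [3.1, -7.6, -5.2]
opening: 0.0247
pos [ 0.4581 -0.0342  0.081 ] [179.4061  -0.2086  26.1032] open 0.02471705143871226 t 5.35 F [ 3.087  -7.6373 -5.1569]
tool shift m [ 0.      0.0011 -0.0001] units [ 0.      0.0045 -0.0004]
turn units [ 0.0033 -0.0012 -0.0005]
```

The latch is out about 16–17 mm with a spring force of about 8 N, which fits. Starting the lift on the arc, with a check partway.

```bash
python3 -m pendant '[[0.002,-0.003,-0.032,0,-0.0095,0,1],[0.002,-0.003,-0.032,0,-0.0095,0,1],[0.002,-0.003,-0.032,0,-0.0095,0,1]]'
cat >> h.py <<'E'
def arc():
    o=bot.get_obs(); M=R.from_euler('xyz',o['tcp_rot'],degrees=True).as_matrix()
    c,s=np.cos(np.radians(26.2)),np.sin(np.radians(26.2)); G=np.array([[c,s,0],[-s,c,0],[0,0,1]])
    p=G@(o['ee_pos']-np.array([.4656,-.0495,.0811])); th=np.degrees(np.arctan2(M[2,0],np.hypot(M[0,0],M[1,0])))
    print('t',o['time'],'rig move mm',p*1e3,'tooltilt',o['tcp_rot'],'tool x up deg',th,'F rig',G@o['wrist_force'],'open',o['opening'],'arm torque',G@o['torque'])
    t=np.arcsin(np.clip(p[2]/.27,-1,1)); print('arc angle deg',np.degrees(t),'expected dx mm',1e3*(-.27*np.cos(t)+.27+.0113*np.sin(t)))
E
python3 -c "
from h import *
np.set_printoptions(precision=2,suppress=True)
arc()"
```

```text
time: 5.65
ee_pos: [0.4596, -0.0328, 0.1051]
tcp_rot: [179.1, 5.0, 25.9]
wrist_force: [3.9, -9.0, -4.7]
opening: 0.0247
t 5.65 rig move mm [ 2.03 17.66 23.98] tooltilt [179.1    4.98  25.94] tool x up deg -4.97986484956874 F rig [-0.45 -9.81 -4.7 ] open 0.024709946369911064 arm torque [-0.97 -0.03  0.44]
arc angle deg 5.094918759703834 expected dx mm 2.070292226809382
```

The arc and tilt match, and the lifting force is plausible at 4.7 N. Continuing.

```bash
python3 -m pendant '[[0.002,0,-0.032,0,-0.0095,0,1],[0.002,-0.001,-0.032,0,-0.0095,0,1],[0.002,-0.001,-0.032,0,-0.0095,0,1],[0.002,-0.001,-0.032,0,-0.0095,0,1]]'
python3 -c "
from h import *
import cv2
np.set_printoptions(precision=2,suppress=True)
arc()
a=bot.camera('side')[130:280,220:420,::-1]
cv2.imwrite('pics/l1.png',cv2.resize(a,None,fx=4,fy=4,interpolation=2))"
```

```text
time: 6.05
ee_pos: [0.4661, -0.0312, 0.138]
tcp_rot: [178.6, 12.0, 25.6]
wrist_force: [1.4, -8.6, -3.6]
opening: 0.0248
t 6.05 rig move mm [ 8.56 16.18 56.95] tooltilt [178.64  12.05  25.61] tool x up deg -12.047507147426641 F rig [-2.5  -8.31 -3.63] open 0.024819794240383483 arm torque [-1.08 -0.3   0.28]
arc angle deg 12.175857638576751 expected dx mm 8.45700604028333
```

View pics/l1.png

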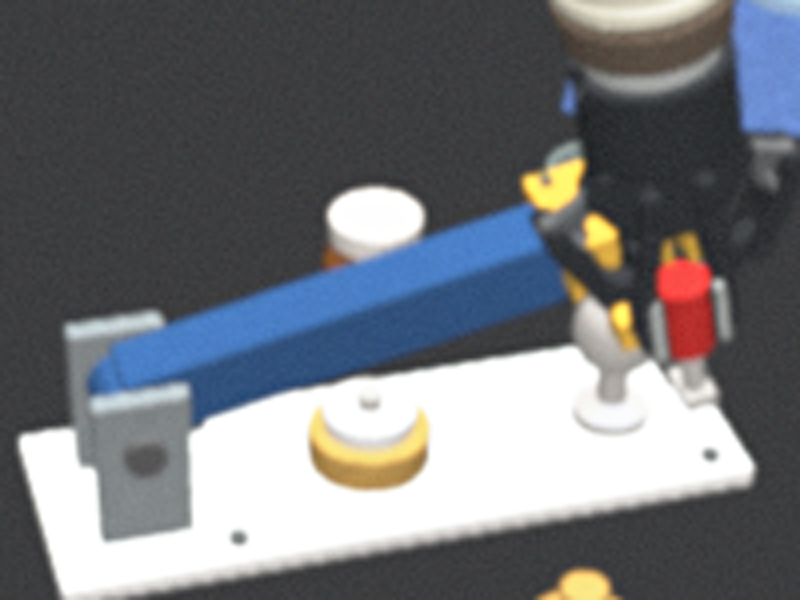

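The beam is rising, the ball and neck are exposed around (600,340), and the knob is held between the pads. Finishing the lift and settling.

```bash
python3 -m pendant '[[0.002,-0.001,-0.032,0,-0.0095,0,1],[0.002,-0.001,-0.032,0,-0.0095,0,1],[0.002,-0.001,-0.032,0,-0.0095,0,1],[0.001,-0.001,-0.01,0,-0.003,0,1],[0,-0.001,-0.001,0,0,0,1],[0,-0.001,-0.001,0,0,0,1],[0,-0.001,-0.001,0,0,0,1],[0,-0.001,-0.001,0,0,0,1]]'
python3 -c "
from h import *
import cv2
np.set_printoptions(precision=2,suppress=True)
arc();print(bot.get_obs()['qd'])
a=bot.camera('side')[130:280,220:420,::-1]
cv2.imwrite('pics/l2.png',cv2.resize(a,None,fx=4,fy=4,interpolation=2))
cv2.imwrite('pics/l2t.png',bot.camera('top')[:,:,::-1]);arc();print(bot.get_obs()['qd'])"
```

```text
time: 6.9
ee_pos: [0.4746, -0.03, 0.1644]
tcp_rot: [177.8, 18.4, 25.2]
wrist_force: [2.9, -7.6, -3.1]
opening: 0.0252
t 6.9 rig move mm [16.67 13.54 83.35] tooltilt [177.82  18.39  25.2 ] tool x up deg -18.394100069959926 F rig [-0.78 -8.05 -3.11] open 0.02520605889279648 arm torque [-0.68 -0.24  0.6 ]
arc angle deg 17.980706821230186 expected dx mm 16.674933299552528
[ 0.11  0.    0.3  -0.1  -0.57  0.2 ]
t 7.0 rig move mm [16.7  13.55 83.33] tooltilt [177.82  18.39  25.2 ] tool x up deg -18.391601979342997 F rig [-1.39 -7.85 -4.07] open 0.02485879343990971 arm torque [-0.75 -0.26  0.68]
arc angle deg 17.97747620176559 expected dx mm 16.66962809132667
[-0.03  0.   -0.12 -0.02  0.03  0.04]
```

View pics/l2.png

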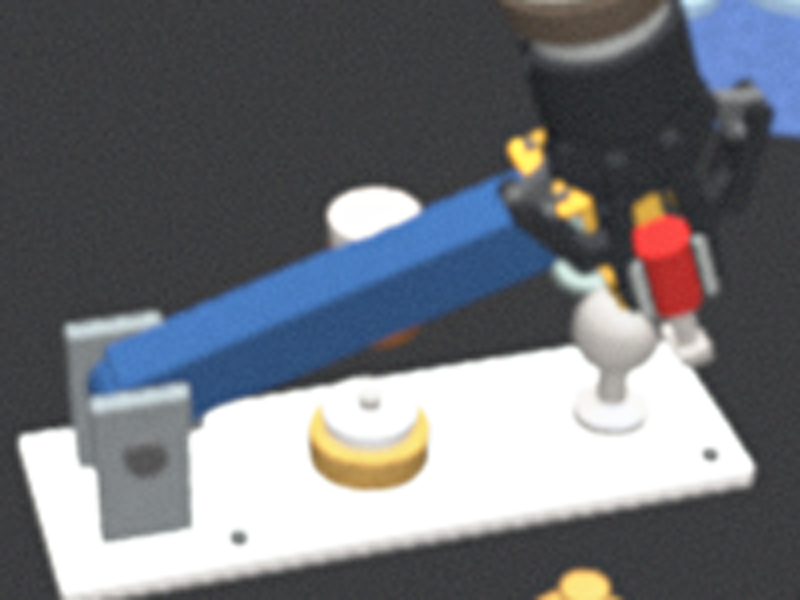

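View pics/l2t.png

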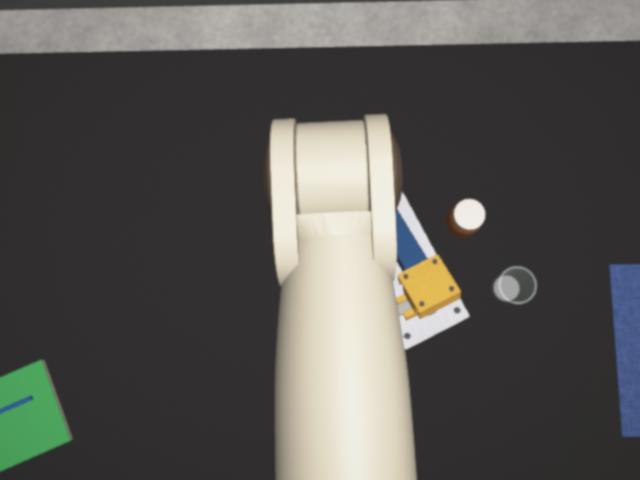

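```bash
python3 -c "
from h import *
np.set_printoptions(precision=2,suppress=True)
for i in range(12): im=bot.camera('side')
arc()
bot.job_done()"
```

```text
t 7.6 rig move mm [16.69 13.54 83.37] tooltilt [177.82  18.38  25.2 ] tool x up deg -18.38401777416342 F rig [-1.39 -7.57 -2.99] open 0.024816221865361077 arm torque [-0.76 -0.26  0.64]
arc angle deg 17.984642186526802 expected dx mm 16.68139690437
the job is handed in; nothing more can be done
```

The beam is free and raised about 8 cm. I handed the job in at 7.6 s with the knob still gripped.

- **Sequence:** I gripped the red knob at 60 N and pulled the latch out about 16–17 mm. The spring force rose to about 8 N, which fits that travel. Then I lifted the coupler off the ball along the hinge arc, to about 18°.
- **Last checks:** over the last 0.6 s the pose was still to within about 0.1 mm. The opening was 25 mm, and the side picture shows the knob between the pads and the ball exposed.
- **Bystanders:** the top picture shows the beaker and jar where they were. The weight was hidden by the arm there; only its top edge showed in the side view, apparently unmoved since before the lift.
- **Deviations:**
  - The latch crept back from about 17 mm to 13.5 mm during the lift, well clear of the ball by then.
  - The tool rolled about 2° sideways under the spring load.
  - I inferred the latch travel from tool position and force, not from a picture.

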